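# Fit and lock the mixing bowl on the bench mixer

## Task

Fit the steel mixing bowl onto the bench mixer: flick the red lock lever up until it stands upright, lower the bowl gently over the two locating pegs with its orange lug on the lever's side until it sits fully home, then push the lever right down over the lug to lock it. Let go, and leave the other things on the table where they stand.

Things in the scene. Friction and masses are not known exactly. Their poses are not given: they have to be found in the camera images.
- mixer_base: the fixed bench mixer: white housing, 270 (x) by 250 (y) mm, aluminium deck 40 mm above the table. Origin on the table, under the seat centre. z up; -x points to the edge with the red lever, +x to the raised grey control strip (25 mm above the deck, from 102 to 138 mm along +x). It stands on the robot's left or right, turned by up to 0.3 rad from the robot's axes.
- seat (a point): centre of the bowl seat, on the deck's top face (dark round spot), 40 mm above the table; axes as the mixer's. The seated bowl's axes match these, its underside rests on the deck and its holes are over the two pegs at y = +90 and -90 mm.
- peg_a (a point): foot of the fixed brass peg at y = +90 mm from the seat centre, on the deck. Both pegs: upright, diameter 12 mm, 28 mm tall, the top 10 mm tapering to 4 mm diameter.
- peg_b (a point): foot of the like brass peg at y = -90 mm from the seat centre.
- lever_hinge (a point): hinge of the lock lever, 39 mm above the deck (79 mm above the table), at x = -105, y = +50 mm from the seat centre, in a steel clevis 49 mm tall above the deck; axes as the seat's. The lever turns in the upright plane parallel to the seat's y axis.
- lever_grip (a point): middle of the lever's red handle, 115 mm from the hinge. The lever is a straight bar 140 mm long from hinge to tip, 14 mm high; its last 50 mm is red and 14 mm wide (x). Lying down it points from the hinge to the seat's -y, level, its underside 32 mm above the deck, and crosses the place of the bowl's lug. The point's axes turn with the lever: its -y runs out along it.
- lock_lever (a joint): angle of the lever: 0 = level, right down (locked, at its stop), 1.57 = upright, 1.9 = upper stop; a bowl can pass it from about 1.45 up. Starts down or nearly so (0 to 0.2). A friction hinge without a spring: about 2 N at the handle moves it, and it stays where it is left.
- bowl_centre (a point): the loose mixing bowl, 0.36 to 0.56 kg: point on its upright axis, half-way up (52.5 mm above its flat underside). Steel, 144 mm outside diameter, rim 65 mm above the underside, on a grey foot plate 110 (x) by 216 (y) by 14 mm with two through holes of 16 mm diameter at y = +90 and -90 mm for the pegs, visible from above. The lug is on its -x side. It starts upright on the table.
- bowl_post (a point): the place to grip the bowl: point on its axis, 92 mm above its underside, in the solid white square post that stands in its middle: 32 x 32 mm, faces square to the bowl's axes, top 105 mm above the underside and 40 mm above the rim.
- bowl_lug (a point): middle of the top of the bowl's orange lug (30 (x) by 24 (y) mm, its top 30 mm above the bowl's underside), 103 mm along the bowl's -x. The lever, when down, passes 2 mm above the lug of a seated bowl.
- ring_a: empty heart-shaped steel cake ring, about 123 x 123 x 50 mm, a bystander; origin at the centre of its foot
- ring_b: empty heart-shaped steel cake ring, about 123 x 123 x 50 mm, a bystander; origin at the centre of its foot
- ring_c: empty heart-shaped steel cake ring, about 123 x 123 x 50 mm, a bystander; origin at the centre of its foot
- jam_jar: closed jam jar, 66 mm diameter, 100 mm tall, a bystander; origin at the centre of its foot
- spatula: spatula 260 mm long, lying flat, a bystander; handle to its own -x
- cup: small white ceramic bowl, 100 mm diameter, 60 mm tall, a bystander; origin at the centre of its foot
- syrup: amber glass bottle, 60 mm diameter, 170 mm tall, a bystander; origin at the centre of its foot

How it is judged:
On the way, in this order (a step that is already met when the one before it is completed fails the run):
1. the lever is flicked up (past 1.4 rad) (value of joint lock_lever above 1.4 rad), for 0.2 s.
2. the bowl sits fully home over both pegs with the lever still up (horizontal distance between bowl_centre and seat below 0.005 m and z of bowl_centre in the frame of seat below 0.0555 m and x of bowl_lug in the frame of seat below -0.095 m and angle between the x axis of bowl_centre and the x axis of seat, either way round below 0.06 rad and angle between the z axis of bowl_centre and the z axis of seat, either way round below 0.03 rad and value of joint lock_lever above 0.8 rad), for 0.2 s.
3. the lever is pushed right down over the lug (value of joint lock_lever below 0.06 rad), for 0.2 s.
At the end, for the whole second after the job is handed in: The bowl sits home on the deck over both pegs: centre within 5 mm of the seat's axis, no more than 3 mm above its seated height, turned within 0.06 rad, level within 0.03 rad, lug on the lever's side; the lever is down (below 0.06 rad) over the lug; the bowl is at rest (horizontal distance between bowl_centre and seat below 0.005 m and z of bowl_centre in the frame of seat below 0.0555 m and x of bowl_lug in the frame of seat below -0.095 m and angle between the x axis of bowl_centre and the x axis of seat, either way round below 0.06 rad and angle between the z axis of bowl_centre and the z axis of seat, either way round below 0.03 rad and value of joint lock_lever below 0.06 rad and linear speed of bowl below 0.02 m/s); the robot touches nothing.
It fails at once if the bowl is dropped or rammed onto the mixer (contact above 50 N) (contact force between bowl and mixer_base above 50 N).
It fails at once if the bowl falls onto the seat (faster than 0.5 m/s within 30 mm of home) instead of being lowered (distance between bowl_post and seat below 0.122 m and linear speed of bowl above 0.5 m/s).
It fails at once if the bowl is tipped over (more than 0.6 rad) (angle between bowl_centre's own z axis and vertical above 0.6 rad).
It fails at once if another thing on the table is displaced by more than 40 mm (distance of any of ring_a, ring_b, ring_c, jam_jar, spatula, cup, syrup from where it was at the start of the episode above 0.04 m).
It also fails if it takes over 72 s, if anything falls off the work surface, if the arm or the gripper's body presses on something with over 40 N, if the wrist force passes 120 N, or if a joint passes its speed limit or range.

## Robot

A 7-joint arm with a two-finger parallel gripper is mounted at the origin on the work surface. World frame = base frame: x ahead of the robot, y to its left, z up, the work surface at z = 0. Lengths are in m, angles in rad, forces in N, time in s.
With the tool pointing down it reaches from about 0.425 to 0.875 m from the base axis. Payload 4.7 kg.
Tool frame: the origin (TCP) lies at the very end of the fingers, on their centre line; the grasp point (between the pads) lies 19 mm behind it (ctrl.grasp_offset is the distance from the TCP to the grasp point, in m); z points along the fingers, y is the direction in which the jaws open and shut (so a half turn about z gives the same grasp; the last joint's range is limited). The gripper opens to 87 mm and grips with 3 to 60 N. Pads are 19 mm wide; open, the fingers measure 117 mm over their backs; the gripper's body (75 mm by 190 mm) begins 51 mm behind the grasp point.
Start: joints at [1.225, 0.321, -0.07, 1.45, 0.023, 1.371, -0.057], TCP at [0.229, -0.608, 0.186] pointing down, gripper open.
Joint ranges: [-2.86, 2.86], [-0.3, 2.09], [-1.38, 1.24], [0.06, 2.45], [-1.56, 4.7], [0.09, 2.05], [-2.69, 2.69]. Speed limits (rad/s): [2.57, 2.57, 3.14, 3.14, 3.14, 3.14, 3.14].

## Interface

Orientations are given as a rotation vector (axis times angle).
In Python, from bench import ctrl gives the robot as it stands.
- The arm moves only by the shell command python3 -m creep 'ROWS' [FORCE]. ROWS is JSON, a list that holds one entry, the list of rows, each a list of 7 numbers: the opening, from 0 (shut) to 1 (fully open), then the shift along the tool's x, y, z in mm, then the turn, a rotation vector about the tool's x, y, z in rad. In form: [[[grip, dx, dy, dz, rx, ry, rz], ...]]. A call has 1 to 5 rows; each row is the pose to reach, as a shift and turn from the pose commanded when the call began, along the tool's axes at that moment; what a row does not reach only later rows make up. A row lasts 1/10 s, in which the tool goes at most 50 mm and 8.59 degrees, less where a joint would pass 70% of its speed; a pose out of reach is approached as far as the arm can. A call with a gripper value outside its range is refused whole. The fingers move at their own pace and stop on an object; FORCE is the grip in N (left out, the last holds). Time passes only in rows, so rows that repeat a pose let the fingers close. It gives the time, the measured TCP pose, the force and the opening at its end, in the units of the state.
- ctrl.get_state(): the state, without advancing time (a new reading comes with each control period).
- ctrl.get_image(name): name is "scene" or "side" or "wrist"; returns the picture (400x640x3 uint8, red, green, blue); there is no depth.
- ctrl.camera_params(name): a dict with "K" (3x3 intrinsics, pixels), "pose" (4x4, takes a point from camera to world coordinates). Camera axes: x right, y down, z forward; pixel columns grow to the right and rows downward; lengths in m; the calibration is good to about 2 mm. A picture is of the moment at which its call begins: read the wrist's pose just before it. camera_params takes no time and is no camera call; for the wrist camera it gives the pose at the moment of the call.
- ctrl.close_job(): hands the job in, once; it reports no verdict.
The state is a dict: "time": time; "joint_positions": joint angles; "qd": joint speeds; "joint_torque": joint torques, N m; "position": TCP position; "tool_rot": TCP orientation; "ft_force": force on the tool from outside, world axes, zero at the start; "torque": the same for the moment, N m; "grip_width": opening from 0.0 (shut) to 1.0 (fully open).
Only numpy, scipy, OpenCV 4.12 (cv2) and the standard library are available. Lean on these libraries where they do the work, as an engineer would, in place of code of your own. Each camera call takes 0.05 s, during which the arm holds its last target. There are 200 camera calls.

## Working session

There is one attempt and no reset: what is moved stays moved. The work goes in short steps, Python scripts to look and compute and a shell command to move; the robot and the scene stay as the last step left them, time stands still between calls to the robot, and variables do not carry over. Pictures are saved under pics/ and viewed, about 8 in all and at most 12, crops included, and the job is handed in when it is done.

```bash
ls; mkdir -p pics; python3 - <<'E'
from bench import ctrl
import cv2,numpy as np
np.set_printoptions(precision=4,suppress=True)
s=ctrl.get_state()
for k,v in s.items(): print(k,np.round(v,4))
for n in ["scene","side","wrist"]:
    p=ctrl.camera_params(n); print(n,np.array(p["K"]),np.array(p["pose"]))
    im=ctrl.get_image(n); cv2.imwrite(f"pics/{n}0.png",im[:,:,::-1])
E
```

```text
pics
time 0.0
joint_positions [ 1.2251  0.3218 -0.0701  1.4517  0.0226  1.3708 -0.0569]
qd [ 0.0002  0.0006  0.0016 -0.0011  0.0002  0.0009  0.0014]
joint_torque [  0.0005 -49.129   -0.4035 -31.2527  -0.0639   0.044    0.0002]
position [ 0.2286 -0.6078  0.1845]
tool_rot [-3.0891 -0.5618  0.0006]
ft_force [-0.9183  0.1374 -0.1132]
torque [0.0246 0.0005 0.016 ]
grip_width 0.9984
scene [[408.7898   0.     320.1897]
 [  0.     408.7898 199.5912]
 [  0.       0.       1.    ]] [[ 0.8073  0.4722 -0.3539  1.0803]
 [ 0.5899 -0.628   0.5076 -0.7441]
 [ 0.0174 -0.6185 -0.7856  1.1886]
 [ 0.      0.      0.      1.    ]]
side [[466.4057   0.     322.4675]
 [  0.     466.4057 205.204 ]
 [  0.       0.       1.    ]] [[-0.9264 -0.2899  0.2403  0.1496]
 [-0.3764  0.6925 -0.6155  1.0087]
 [ 0.0121 -0.6606 -0.7506  1.3591]
 [ 0.      0.      0.      1.    ]]
wrist [[301.7894   0.     315.6453]
 [  0.     301.7894 199.5372]
 [  0.       0.       1.    ]] [[ 0.3523 -0.9063 -0.2336  0.2924]
 [-0.9359 -0.3416 -0.0861 -0.584 ]
 [-0.0018  0.249  -0.9685  0.3841]
 [ 0.      0.      0.      1.    ]]
```

View pics/scene0.png

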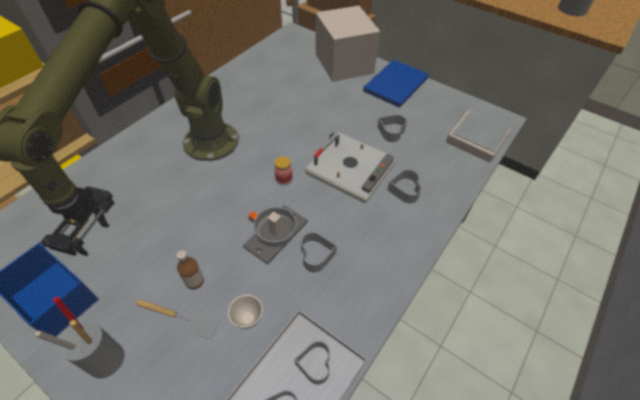

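View pics/side0.png

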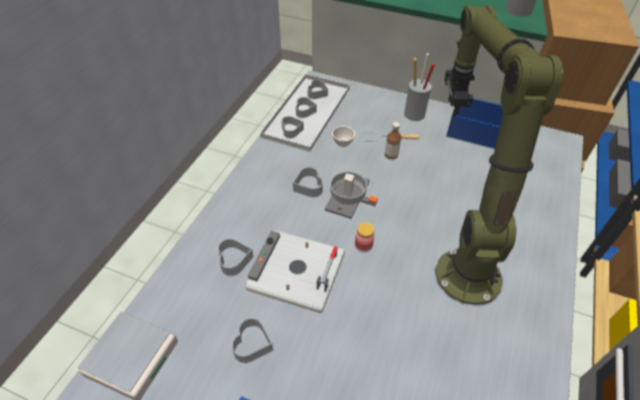

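Scene view: mixer around (350,165) with the lever at its left edge (330,145), and the bowl at (275,225) with its lug at (252,216). In the side view the mixer is at (297,268), the bowl at (348,187) and the red grip at (334,252).

```bash
cat > h.py <<'E'
import numpy as np, cv2
from bench import ctrl
from scipy.spatial.transform import Rotation as R
np.set_printoptions(precision=4,suppress=True)
def ray(P,u,v):
    T=np.array(P["pose"]); d=T[:3,:3]@np.linalg.inv(P["K"])@[u,v,1]; return T[:3,3],d
def onz(P,u,v,z):
    o,d=ray(P,u,v); return o+d*(z-o[2])/d[2]
def proj(P,X):
    T=np.array(P["pose"]); c=T[:3,:3].T@(np.asarray(X)-T[:3,3]); p=np.array(P["K"])@c; return p[:2]/p[2]
def two(P1,a,P2,b):
    o1,d1=ray(P1,*a);o2,d2=ray(P2,*b)
    A=np.stack([d1,-d2],1); t=np.linalg.lstsq(A,o2-o1,rcond=None)[0]
    p,q=o1+d1*t[0],o2+d2*t[1]; return (p+q)/2,np.linalg.norm(p-q)
def blobs(im,lo,hi,amin=4,box=None):
    h=cv2.cvtColor(im,cv2.COLOR_RGB2HSV); m=cv2.inRange(h,np.array(lo),np.array(hi))
    if box: k=np.zeros_like(m); k[box[1]:box[3],box[0]:box[2]]=1; m=m*k
    n,l,st,c=cv2.connectedComponentsWithStats(m)
    return [(np.round(c[i],1),int(st[i,4])) for i in range(1,n) if st[i,4]>=amin]
E
python3 - <<'E'
from h import *
ims=[]
for n,bs in (("scene",[(300,122,410,205),(235,195,345,278)]),("side",[(240,225,350,308),(290,160,400,243)])):
    im=cv2.imread(f"pics/{n}0.png")
    ims.append(np.vstack([cv2.resize(im[b[1]:b[3],b[0]:b[2]],None,fx=3.6,fy=3.6,interpolation=cv2.INTER_CUBIC) for b in bs]))
    im=im[:,:,::-1].copy()
    print(n,"red",blobs(im,(0,150,90),(4,255,255)),blobs(im,(174,150,90),(180,255,255)),"orange",blobs(im,(5,170,120),(14,255,255)))
cv2.imwrite("pics/c1.png",np.hstack(ims))
E
```

```text
scene red [(array([318. , 152.8]), 21), (array([ 58.4, 302.1]), 16), (array([ 66.9, 312.8]), 37)] [(array([289. , 176.8]), 4), (array([ 62.7, 307.5]), 79)] orange [(array([252.4, 215.2]), 27)]
side red [(array([430.4,  70.4]), 20), (array([333.5, 252.2]), 29)] [] orange [(array([372.6, 199. ]), 24)]
```

View pics/c1.png

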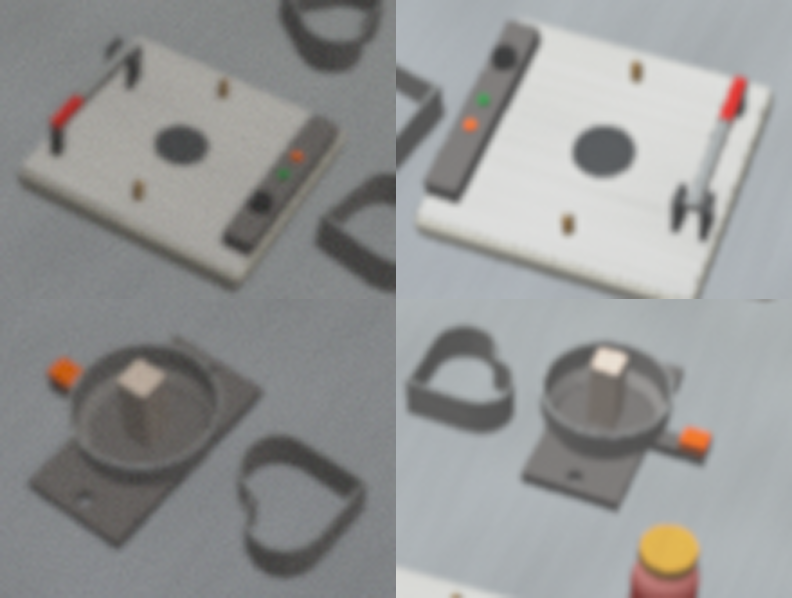

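Composite: the dark seat spot, both pegs, lever with red grip, post top, orange lug and one foot hole are all clear in both views. I'll triangulate them.

```bash
python3 - <<'E'
from h import *
S,D=ctrl.camera_params("scene"),ctrl.camera_params("side")
for n,a,b,z in [("seat",(350.3,162.3),(297.8,266.9),.04),("peg1",(362.2,146.4),(306.9,244.7),.054),("peg2",(338.3,174.8),(287.8,287.2),.054),
 ("grip",(318,152.8),(333.5,252.2),.08),("hinge",(334.5,136.5),(322.2,279.2),.079),
 ("post",(274.4,216.9),(349.2,176.9),.105),("lug",(252.4,215.2),(372.6,199),.027),("hole",(258.3,250.5),(339.7,208.9),.012)]:
    X,e=two(S,a,D,b); print(n,X,"gap",round(e,4),"scene@z",onz(S,*a,z)[:2],"side@z",onz(D,*b,z)[:2], "r",round(np.hypot(*X[:2]),3))
P=ctrl.camera_params("wrist");T=np.eye(4);s=ctrl.get_state();T[:3,:3]=R.from_rotvec(s["tool_rot"]).as_matrix();T[:3,3]=s["position"]
print(np.linalg.inv(T)@np.array(P["pose"])); print(T)
E
```

```text
seat [0.5459 0.216  0.0389] gap 0.0031 scene@z [0.5478 0.2158] side@z [0.5442 0.216 ] r 0.587
peg1 [0.5535 0.2057 0.1442] gap 0.0731 scene@z [0.5442 0.3044] side@z [0.5485 0.1284] r 0.591
peg2 [ 0.5369  0.2283 -0.0568] gap 0.0791 scene@z [0.5539 0.1241] side@z [0.5379 0.3081] r 0.583
grip [0.4444 0.1446 0.0862] gap 0.0003 scene@z [0.441  0.1496] side@z [0.4457 0.1402] r 0.467
hinge [0.441  0.2564 0.0846] gap 0.0027 scene@z [0.439  0.2619] side@z [0.4411 0.2524] r 0.51
post [ 0.513  -0.1914  0.1036] gap 0.0032 scene@z [ 0.5153 -0.1916] side@z [ 0.5114 -0.1911] r 0.548
lug [ 0.4088 -0.1908  0.025 ] gap 0.0031 scene@z [ 0.4084 -0.1923] side@z [ 0.4096 -0.1879] r 0.451
hole [ 0.5053 -0.2209 -0.0919] gap 0.0915 scene@z [ 0.5129 -0.2817] side@z [ 0.5129 -0.1039] r 0.551
[[ 0.0002 -0.9685 -0.2489  0.068 ]
 [ 1.      0.0002 -0.0001 -0.0002]
 [ 0.0001 -0.2489  0.9685 -0.1995]
 [ 0.      0.      0.      1.    ]]
[[ 0.9359  0.3521 -0.0006  0.2287]
 [ 0.3521 -0.9359  0.0013 -0.608 ]
 [-0.0001 -0.0014 -1.      0.1847]
 [ 0.      0.      0.      1.    ]]
```

```bash
cat >> h.py <<'E'
def pose():
    s=ctrl.get_state(); return np.array(s["position"]),R.from_rotvec(s["tool_rot"]).as_matrix(),s
def go(x,y,z,yaw):
    """shift (mm) + turn to put the TCP at x,y,z pointing down with tool y at world angle yaw"""
    p,M,s=pose(); c,n=np.cos(yaw),np.sin(yaw)
    G=np.array([[-n,c,0],[c,n,0],[0,0,-1.]]); 
    print("go mm",np.round(M.T@(np.array([x,y,z])-p)*1000,1),"rot",R.from_matrix(M.T@G).as_rotvec())
E
python3 -m creep '[[[1,0,0,-50,0,0,0],[1,20,-8,-100,0,0,-0.1],[1,65,-27,-115,0,0,-0.2],[1,110,-46,-115,0,0,-0.3],[1,155,-65,-115,0,0,-0.4]]]'
python3 -c "
from h import *
print(ctrl.get_state()['joint_positions'])
go(.50,-.30,.30,-.2);go(.52,0,.30,.058)"
```

```text
time: 0.65
position: [0.3511, -0.4932, 0.3016]
tool_rot: [2.914, 1.169, 0.001]
ft_force: [1.1, 0.1, -1.7]
grip_width: 1.004
[ 1.0785  0.2041 -0.2052  1.3706  0.0415  1.569   0.0694]
go mm [241.2 -36.8   1.5] rot [ 0.0019  0.0009 -0.608 ]
go mm [ 462.9 -239.8    1. ] rot [ 0.0018  0.0012 -0.866 ]
```

```bash

python3 -m creep '[[[1,47,-8,0,0,0,-0.13],[1,96,-15,0,0,0,-0.26],[1,145,-22,0,0,0,-0.39],[1,193,-30,0,0,0,-0.52],[1,241,-37,0,0,0,-0.61]]]'
python3 -c "
from h import *
print(ctrl.get_state()['joint_positions'])
go(.47,.15,.30,.058)"
```

```text
time: 1.15
position: [0.4999, -0.2994, 0.3005]
tool_rot: [2.428, 1.993, -0.001]
ft_force: [0.8, -0.3, -0.2]
grip_width: 1.002
[ 0.8543  0.1714 -0.4182  1.4209  0.0697  1.5639  0.2445]
go mm [ 435.  -117.     0.3] rot [-0.0002  0.0004 -0.2545]
```

```bash

python3 -m creep '[[[1,48,-13,0,0,0,-0.1],[1,96,-26,0,0,0,-0.2],[1,144,-39,0,0,0,-0.25],[1,192,-52,0,0,0,-0.25],[1,240,-65,0,0,0,-0.25]]]'
python3 -m creep '[[[1,48,-13,0,0,0,0],[1,96,-26,0,0,0,0],[1,144,-39,0,0,0,0],[1,195,-52,0,0,0,0],[1,195,-52,0,0,0,0]]]'
python3 - <<'E'
from h import *
print(ctrl.get_state()['joint_positions'])
P=ctrl.camera_params("wrist"); im=ctrl.get_image("wrist"); p,M,s=pose(); print(p)
cv2.imwrite("pics/w1.png",im[:,:,::-1])
h=cv2.cvtColor(im,cv2.COLOR_RGB2HSV)
print("red",blobs(im,(0,150,70),(4,255,255),20),blobs(im,(175,150,70),(180,255,255),20))
print("brass",blobs(im,(10,90,50),(28,255,255),20))
for nm,X in [("seat",(.546,.216,.04)),("pegA",(.541,.306,.04)),("pegB",(.551,.126,.04)),("grip",(.4446,.145,.085)),("hinge",(.438,.26,.079))]: print(nm,proj(P,X))
E
```

```text
time: 1.65
position: [0.4828, -0.0511, 0.3003]
tool_rot: [2.166, 2.275, -0.001]
ft_force: [0.3, -0.2, -0.7]
grip_width: 1.003
time: 2.15
position: [0.4192, 0.1467, 0.3011]
tool_rot: [2.152, 2.288, 0.002]
ft_force: [1.1, 0.3, 0.2]
grip_width: 1.002
[ 0.5544 -0.1855 -0.8102  1.7072 -0.134   1.5619 -0.1851]
[0.4204 0.1431 0.3009]
red [(array([333.2, 175. ]), 332), (array([287.5, 228.8]), 291)] []
brass [(array([409.6,  60.4]), 78), (array([497.6, 105.4]), 76), (array([400.2, 187.7]), 60), (array([141.1, 263.3]), 883), (array([490.5, 263.2]), 897), (array([279.7, 244.3]), 254), (array([279.5, 277.4]), 22), (array([462.1, 307.8]), 4032), (array([455.6, 397.9]), 27)]
seat [403.4984 126.7073]
pegA [408.4823  60.9384]
pegB [398.9886 186.2189]
grip [333.4765 174.9416]
hinge [334.8356  87.6708]
```

View pics/w1.png

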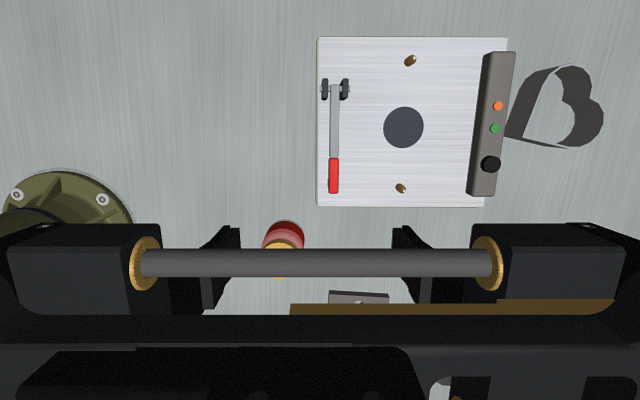

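The wrist view shows the mixer at (410,120), seat spot at (403,127), pegs at (410,60) and (400,188), and the red handle at (333,175). All of them match the estimates to about a pixel.

```bash

python3 - <<'E'
from h import *
P=ctrl.camera_params("wrist"); im=cv2.imread("pics/w1.png")[:,:,::-1].copy()
a,b=onz(P,409.6,60.4,.054),onz(P,400.2,187.7,.054); print(a,b,(a+b)/2,np.linalg.norm(a-b),"yaw",np.arctan2(-(a-b)[0],(a-b)[1]))
h=cv2.cvtColor(im,cv2.COLOR_RGB2HSV); m=cv2.inRange(h,(0,0,30),(180,255,110)); k=np.zeros_like(m);k[100:155,375:430]=1
mo=cv2.moments(m*k,True);print("spot",onz(P,mo["m10"]/mo["m00"],mo["m01"]/mo["m00"],.04))
print("grip",onz(P,333.2,175,.086))
go(.4446,.145,.13,.057)
E
```

```text
[0.5404 0.2995 0.054 ] [0.5501 0.1221 0.054 ] [0.5453 0.2108 0.054 ] 0.17765716393037861 yaw 0.05477267909205502
spot [0.5467 0.2112 0.04  ]
grip [0.4454 0.1411 0.086 ]
go mm [  0.7  24.  170.9] rot [ 0.0012  0.0013 -0.0002]
```

```bash

python3 -m creep '[[[0.6,1,12,50,0,0,0],[0.6,1,24,100,0,0,0],[0.6,1,24,150,0,0,0],[0.6,1,24,171,0,0,0],[0.6,1,24,171,0,0,0]]]'
python3 - <<'E'
from h import *
for i in range(2): ctrl.get_image("wrist")
P=ctrl.camera_params("wrist"); im=ctrl.get_image("wrist"); P2=ctrl.camera_params("wrist"); print(np.array(P2["pose"])[:3,3]-np.array(P["pose"])[:3,3])
cv2.imwrite("pics/w2.png",im[:,:,::-1])
bl=blobs(im,(0,150,70),(4,255,255),40); print("red",bl)
for c,a in bl: print(onz(P,*c,.086))
print("brass",[ (c,a,onz(P,*c,.054)) for c,a in blobs(im,(10,90,50),(28,255,255),40,(250,0,639,220))])
h=cv2.cvtColor(im,cv2.COLOR_RGB2HSV); m=cv2.inRange(h,(0,0,30),(180,255,110)); 
n,l,st,c=cv2.connectedComponentsWithStats(m)
for i in range(1,n):
    if 800<st[i,4]<12000: print(c[i],st[i],onz(P,*c[i],.04))
go(.4446,.145,.066,.057)
E
```

```text
time: 2.7
position: [0.4429, 0.139, 0.1257]
tool_rot: [-2.164, -2.27, 0.01]
ft_force: [-0.6, -0.1, 1.6]
grip_width: 0.649
[0.0004 0.0004 0.001 ]
red [(array([313.1, 200.6]), 915), (array([269.4, 287.4]), 294)]
[0.4443 0.145  0.086 ]
[0.4087 0.0625 0.086 ]
brass [(array([438.5,   7.6]), 270, array([0.5385, 0.303 , 0.054 ])), (array([588.2,  79.6]), 230, array([0.6744, 0.2547, 0.054 ])), (array([421.8, 214.2]), 157, array([0.5486, 0.1283, 0.054 ]))]
[552.4739 110.2472] [ 523    0   67  244 5153] [0.6604 0.2294 0.04  ]
[619.3036  87.0804] [ 592    0   48  146 3584] [0.7158 0.2522 0.04  ]
[426.153  118.6334] [ 394   86   65   67 3352] [0.5454 0.2165 0.04  ]
[121.6375 277.3293] [  24  245  170   70 8971] [0.2454 0.0392 0.04  ]
go mm [ 4.1 -2.5 65. ] rot [ 0.002  -0.0003 -0.0091]
```

View pics/w2.png

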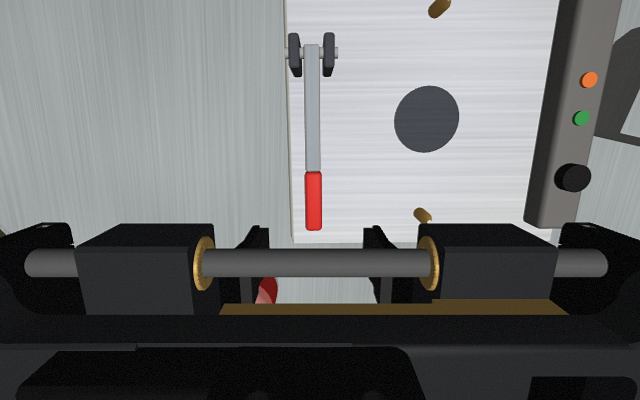

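The handle is at (313,200) and stands at (.4443,.145), between the jaws in x. Descend and grip it gently.

```bash

python3 -m creep '[[[0.6,3,-2,30,0,0,0],[0.6,3,-2,60,0,0,0],[0.6,3,-2,64,0,0,0],[0.6,3,-2,64,0,0,0]]]'
python3 -m creep '[[[0.0,0,0,0,0,0,0],[0.0,0,0,0,0,0,0],[0.0,0,0,0,0,0,0],[0,0,0,0,0,0,0],[0,0,0,0,0,0,0]]]' 8
python3 - <<'E'
from h import *
p,M,s=pose(); print(p,M)
H=np.array([.5454,.2165])+R.from_euler('z',.057).as_matrix()[:2,:2]@[-.105,.05]; H=np.array([*H,.079]); g=p+M[:,2]*-.019
yv=np.array([-np.sin(.057),np.cos(.057),0]); d=g-H; print("H",H,"grasp",g,"along -y",-d@yv,"z",d[2],"ang",np.arctan2(d[2],-d@yv))
r=np.hypot(d[2],d@yv);a0=np.arctan2(d[2],-d@yv);print("r",r)
for a in np.arange(a0,1.62,.15):
    X=H+r*(-yv*np.cos(a)+np.array([0,0,np.sin(a)])); q=M.T@(X-g)*1000; print(round(a,2),np.round(q,1))
E
```

```text
time: 3.25
position: [0.4444, 0.1442, 0.0666]
tool_rot: [2.166, 2.275, 0.001]
ft_force: [0.5, 1.2, -0.1]
grip_width: 0.598
time: 3.75
position: [0.4438, 0.1442, 0.0658]
tool_rot: [2.166, 2.275, 0.0]
ft_force: [-0.3, -0.2, 0.4]
grip_width: 0.231
[0.4438 0.1442 0.0658] [[-0.049   0.9988  0.0005]
 [ 0.9988  0.049  -0.0002]
 [-0.0002  0.0005 -1.    ]]
H [0.4377 0.2604 0.079 ] grasp [0.4438 0.1442 0.0848] along -y 0.11639945915067723 z 0.005795358215002419 ang 0.049747453008667335
r 0.11654364104235963
0.05 [0.  0.5 0. ]
0.2 [  2.2   0.5 -17.3]
0.35 [  6.9   0.5 -34.1]
0.5 [ 14.1   0.4 -50.1]
0.65 [ 23.6   0.4 -64.7]
0.8 [ 35.2   0.3 -77.8]
0.95 [ 48.6   0.2 -89. ]
1.1 [ 63.5   0.1 -98.1]
1.25 [  79.6   -0.1 -104.8]
1.4 [  96.5   -0.2 -109.1]
1.55 [ 113.9   -0.3 -110.7]
```

```bash

python3 -m creep '[[[0,0,0,0,0,0,0],[0,0,0,0,0,0,0],[0,0,0,0,0,0,0]]]' 10
python3 -m creep '[[[0,2,0,-17,0,0,0],[0,7,0,-34,0,0,0],[0,14,0,-50,0,0,0],[0,24,0,-65,0,0,0],[0,35,0,-78,0,0,0]]]'
python3 -m creep '[[[0,13,0,-11,0,0,0],[0,28,0,-20,0,0,0],[0,44,0,-27,0,0,0],[0,61,0,-31,0,0,0],[0,79,0,-33,0,0,0]]]'
python3 -m creep '[[[0,6,0,0,0,0,0],[0,6,0,0,0,0,0],[0,6,0,0,0,0,0]]]'
python3 - <<'E'
from h import *
p,M,s=pose(); H=np.array([.4377,.2604,.079]); g=p-M[:,2]*.019;d=g-H;yv=np.array([-np.sin(.057),np.cos(.057),0])
print(d,"ang",np.arctan2(d[2],-d@yv),np.linalg.norm(d),M[:,2])
E
```

```text
time: 4.05
position: [0.4436, 0.1442, 0.0655]
tool_rot: [-2.166, -2.275, 0.0]
ft_force: [0.1, -0.2, -0.8]
grip_width: 0.024
time: 4.55
position: [0.4421, 0.1794, 0.1443]
tool_rot: [2.167, 2.274, 0.0]
ft_force: [0.5, 0.5, 1.6]
grip_width: 0.005
time: 5.05
position: [0.438, 0.2593, 0.177]
tool_rot: [2.166, 2.275, 0.001]
ft_force: [-0.6, 0.1, -0.1]
grip_width: 0.01
time: 5.35
position: [0.4377, 0.2634, 0.1761]
tool_rot: [-2.167, -2.275, 0.002]
ft_force: [0.8, -0.3, -0.8]
grip_width: 0.008
[-0.      0.003   0.1161] ang 1.596629902827264 0.11615950546891453 [-0.0008 -0.0008 -1.    ]
```

The grip closed to 0, so the handle isn't held. Look.

```bash

python3 - <<'E'
from h import *
a=ctrl.get_image("side");b=ctrl.get_image("scene");w=ctrl.get_image("wrist")
print("side red",blobs(a,(0,150,90),(4,255,255)),"scene red",blobs(b,(0,150,90),(4,255,255)))
A=cv2.resize(a[180:310,240:400],(400,325),interpolation=cv2.INTER_CUBIC);B=cv2.resize(b[80:210,270:430],(400,325),interpolation=cv2.INTER_CUBIC)
W=cv2.resize(w[0:250,120:520],(800,275)[:1]+(275,)) if 0 else cv2.resize(w,(440,275))
o=np.zeros((600,800,3),np.uint8);o[:325,:400]=A;o[:325,400:]=B;o[325:,:440]=W
cv2.imwrite("pics/c2.png",o[:,:,::-1])
E
```

```text
side red [(array([430.2,  70.9]), 21), (array([333.6, 249.9]), 11), (array([331.8, 255.6]), 8)] scene red [(array([318.2, 152.6]), 22), (array([286.5, 179.2]), 4), (array([ 64.2, 309.1]), 64)]
```

View pics/c2.png

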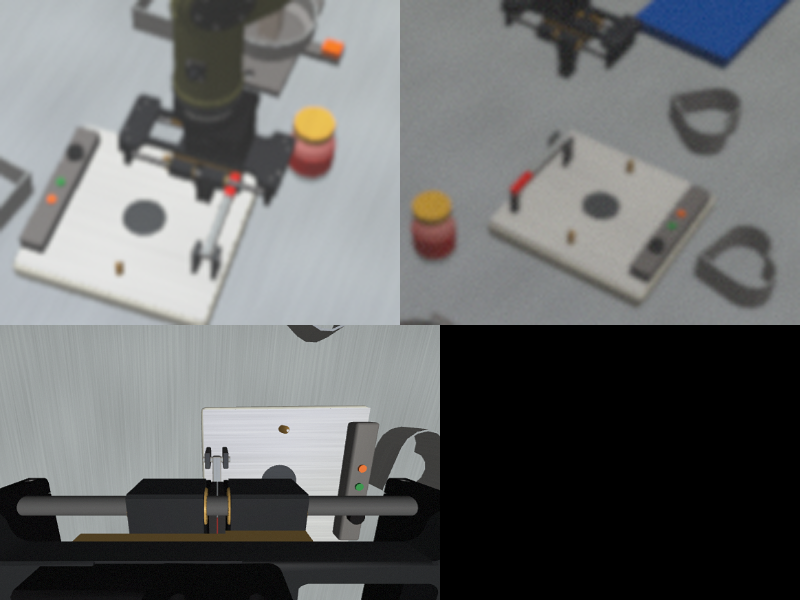

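```bash

python3 - <<'E'
from h import *
p,M,s=pose();print(p,s["grip_width"])
S,D=ctrl.camera_params("scene"),ctrl.camera_params("side")
for z in (0,.019,.04,.07): X=p-M[:,2]*z; print(z,"side",proj(D,X),"scene",proj(S,X))
print("tip seen triang",two(S,(337.2,108.8),D,(322,258)))
print("grip now",two(S,(318.2,152.6),D,(332.9,252.3)))
E
```

```text
[0.438  0.263  0.1763] 0.0059311122860078525
0 side [322.2034 264.9443] scene [335.5897 117.0533]
0.019 side [322.2736 261.3798] scene [335.8336 113.0772]
0.04 side [322.3529 257.3547] scene [336.1089 108.5908]
0.07 side [322.4694 251.4431] scene [336.5129 102.0081]
tip seen triang (array([0.4396, 0.2654, 0.2149]), np.float64(0.002793548493894439))
grip now (array([0.4454, 0.1457, 0.0868]), np.float64(0.0010983429307340313))
```

```bash

python3 - <<'E'
from h import *
p,M,s=pose();o=[]
for n in ("side","scene"):
    P=ctrl.camera_params(n);im=ctrl.get_image(n)[:,:,::-1];c=proj(P,p);x,y=int(c[0])-28,int(c[1])-45
    z=cv2.resize(im[y:y+75,x:x+56],None,fx=7,fy=7,interpolation=cv2.INTER_CUBIC)
    for k,col in ((0,(0,255,0)),(.019,(255,0,255))):
        q=(proj(P,p-M[:,2]*k)-[x,y]+.5)*7; cv2.drawMarker(z,(int(q[0]),int(q[1])),col,cv2.MARKER_CROSS,12,1)
    o.append(z)
cv2.imwrite("pics/c3.png",np.hstack(o))
E
```

```text
(no output)
```

View pics/c3.png

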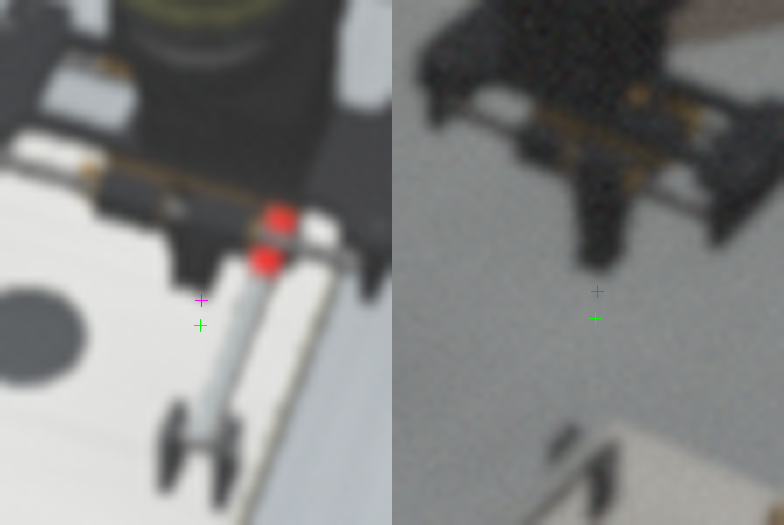

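The fingers really end about 31 mm above the reported TCP (both views agree, and the finger spacing in the wrist view does too). I closed above the handle, so I'll account for this offset and check it by contact.

```bash

python3 -m creep '[[[0.6,-40,0,10,0,0,0],[0.6,-80,0,40,0,0,0],[0.6,-119,0,80,0,0,0],[0.6,-119,0,96,0,0,0],[0.6,-119,0,96,0,0,0]]]'
python3 - <<'E'
from h import *
go(.4446,.145,.031,.057)
E
```

```text
time: 6.1
position: [0.4413, 0.1425, 0.078]
tool_rot: [-2.168, -2.269, 0.007]
ft_force: [-0.1, 1.1, 0.5]
grip_width: 0.372
go mm [ 2.4  3.6 47. ] rot [-0.0055  0.001  -0.0116]
```

```bash

python3 -m creep '[[[0.6,2,3,0,0,0,0],[0.6,2,3,20,0,0,0],[0.6,2,3,40,0,0,0],[0.6,2,3,47,0,0,0],[0.6,2,3,47,0,0,0]]]'
python3 -m creep '[[[0,0,0,0,0,0,0],[0,0,0,0,0,0,0],[0,0,0,0,0,0,0],[0,0,0,0,0,0,0],[0,0,0,0,0,0,0]]]' 8
python3 -m creep '[[[0,0,0,0,0,0,0],[0,0,0,0,0,0,0],[0,0,0,0,0,0,0]]]'
```

```text
time: 6.6
position: [0.4467, 0.1486, 0.034]
tool_rot: [-2.164, -2.277, -0.001]
ft_force: [-0.1, -0.6, 0.4]
grip_width: 0.602
time: 7.1
position: [0.4467, 0.1473, 0.0338]
tool_rot: [2.166, 2.275, 0.0]
ft_force: [0.3, 0.0, -0.0]
grip_width: 0.225
time: 7.4
position: [0.4436, 0.147, 0.0327]
tool_rot: [-2.164, -2.274, 0.007]
ft_force: [-5.6, 0.5, 1.7]
grip_width: 0.162
```

Held at 14 mm, the handle's width. Swing it up along the arc.

```bash

python3 -m creep '[[[0,2,-1,-16,0,0,0],[0,7,-2,-32,0,0,0],[0,14,-2,-48,0,0,0],[0,23,-2,-62,0,0,0],[0,34,-2,-75,0,0,0]]]'
python3 -m creep '[[[0,13,0,-11,0,0,0],[0,28,0,-20,0,0,0],[0,43,0,-26,0,0,0],[0,60,0,-30,0,0,0],[0,77,0,-32,0,0,0]]]'
python3 -m creep '[[[0,7,0,0,0,0,0],[0,7,0,0,0,0,0],[0,7,0,0,0,0,0]]]'
python3 - <<'E'
from h import *
p,M,s=pose();print(p,s["grip_width"])
S,D=ctrl.camera_params("scene"),ctrl.camera_params("side")
a=ctrl.get_image("side");b=ctrl.get_image("scene")
print("side red",blobs(a,(0,150,90),(4,255,255)),"scene red",blobs(b,(0,150,90),(4,255,255)))
X=np.array([.4377,.2604,.079]);yv=np.array([-.057,.998,0])
for t in (1.4,1.57,1.65):
    q=X+.13*(-yv*np.cos(t)+np.array([0,0,np.sin(t)]));print(t,"exp side",proj(D,q),"scene",proj(S,q))
E
```

```text
time: 7.9
position: [0.4417, 0.1802, 0.1087]
tool_rot: [2.167, 2.274, -0.005]
ft_force: [-2.1, -1.7, -4.0]
grip_width: 0.158
time: 8.4
position: [0.4372, 0.2588, 0.141]
tool_rot: [-2.166, -2.275, 0.005]
ft_force: [-4.4, -2.9, -1.0]
grip_width: 0.154
time: 8.7
position: [0.4368, 0.268, 0.141]
tool_rot: [-2.161, -2.275, -0.0]
ft_force: [-5.0, 0.2, 2.5]
grip_width: 0.161
[0.4368 0.268  0.141 ] 0.1605240947898277
side red [(array([430.4,  70.4]), 20)] scene red [(array([335.5, 109.2]), 13), (array([ 64., 309.]), 60)]
1.4 exp side [325.0943 252.7916] scene [332.3668 114.1492]
1.57 exp side [322.7542 258.103 ] scene [335.5319 110.504 ]
1.65 exp side [321.6261 260.9028] scene [336.9949 109.0778]
```

The lever is still held and stands at about 1.6 rad. Release it, back off upward, then go to the bowl.

```bash

python3 -m creep '[[[0.5,0,0,0,0,0,0],[0.5,0,0,0,0,0,0],[0.5,0,0,0,0,0,0],[0.5,0,0,0,0,0,0]]]'
python3 -m creep '[[[0.5,0,0,-40,0,0,0],[0.5,0,0,-85,0,0,0],[0.5,0,0,-130,0,0,0],[0.5,-20,2,-160,0,0,0.1],[0.6,-68,7,-160,0,0,0.24]]]'
python3 -m creep '[[[0.7,-48,5,0,0,0,0.15],[0.7,-96,10,0,0,0,0.3],[0.7,-144,15,0,0,0,0.44],[0.7,-192,20,0,0,0,0.58],[0.7,-240,26,0,0,0,0.72]]]'
python3 - <<'E'
from h import *
print(ctrl.get_state()['joint_positions']); go(.513,-.1915,.27,-1.571)
E
```

```text
time: 9.2
position: [0.4393, 0.2652, 0.1407]
tool_rot: [2.167, 2.274, 0.001]
ft_force: [-0.6, -0.4, -0.6]
grip_width: 0.432
time: 9.7
position: [0.4501, 0.2029, 0.3054]
tool_rot: [2.417, 2.004, 0.015]
ft_force: [2.9, 0.4, -0.9]
grip_width: 0.526
time: 10.2
position: [0.4287, -0.0451, 0.301]
tool_rot: [2.974, 1.008, 0.002]
ft_force: [1.7, 0.1, 0.3]
grip_width: 0.7
[ 0.7838 -0.1967 -0.6227  1.7367 -0.1131  1.5635 -0.7462]
go mm [-22.1 167.4  31.4] rot [ 0.0019 -0.0012  0.6538]
```

```bash

python3 -m creep '[[[0.7,-6,45,0,0,0,0.14],[0.7,-12,90,0,0,0,0.28],[0.7,-18,135,10,0,0,0.42],[0.7,-22,168,20,0,0,0.56],[0.7,-22,168,31,0,0,0.65]]]'
python3 -m creep '[[[0.7,0,0,0,0,0,0],[0.7,0,0,0,0,0,0],[0.7,0,0,0,0,0,0],[0.7,0,0,0,0,0,0]]]'
python3 - <<'E'
from h import *
P=ctrl.camera_params("wrist"); im=ctrl.get_image("wrist"); p,M,s=pose(); print(p,s["joint_positions"])
cv2.imwrite("pics/w3.png",im[:,:,::-1])
a=ctrl.get_image("side");b=ctrl.get_image("scene")
print("side red",blobs(a,(0,150,90),(4,255,255)),"scene red",blobs(b,(0,150,90),(4,255,255)))
for nm,X in [("post",(.513,-.1915,.105)),("lug",(.41,-.1915,.03)),("holeA",(.513,-.1015,.014)),("holeB",(.513,-.2815,.014))]: print(nm,proj(P,X))
print("orange",[(c,a,onz(P,*c,.03)) for c,a in blobs(im,(4,170,110),(14,255,255),30)])
go(.513,-.1915,.20,-1.571)
E
```

```text
time: 10.7
position: [0.5153, -0.1951, 0.2676]
tool_rot: [-3.141, 0.003, 0.001]
ft_force: [-0.2, -0.4, 0.3]
grip_width: 0.699
time: 11.1
position: [0.5149, -0.1886, 0.2707]
tool_rot: [3.14, 0.019, 0.002]
ft_force: [0.2, 0.7, 0.6]
grip_width: 0.701
[ 0.5149 -0.1888  0.2706] [ 0.8511  0.1094 -0.5946  1.5535  0.0623  1.4958 -1.3046]
side red [(array([427.5,  78. ]), 6), (array([322.5, 257. ]), 6)] scene red [(array([286.7, 178.3]), 19), (array([ 56.5, 299.5]), 4), (array([ 65.1, 310.1]), 49)]
post [318.0022 180.9127]
lug [316.6339 237.0469]
holeA [258.2831 169.005 ]
holeB [376.5244 170.3955]
orange [(array([316.5, 236.2]), 278, array([ 0.4114, -0.1913,  0.03  ]))]
go mm [-1.8  2.4 70.2] rot [ 0.001  -0.0009  0.011 ]
```

View pics/w3.png

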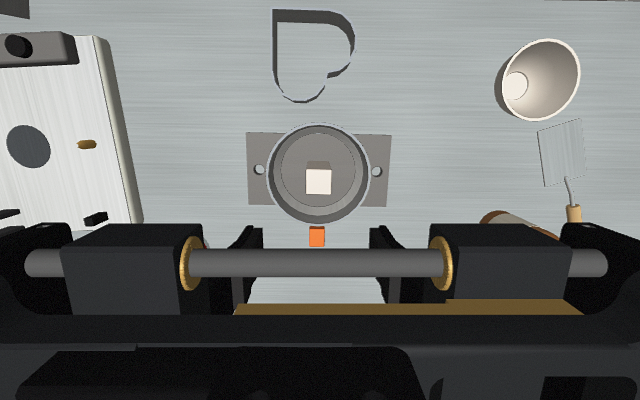

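The wrist view shows the post at (318,181), holes at (259,170) and (376,171), and lug at (316,236), all as predicted. The bowl is at (.513,-.1915) with yaw about 0. Check the tall syrup bottle's clearance.

```bash

python3 -m creep '[[[0.7,-1,1,30,0,0,0.01],[0.7,-1,2,60,0,0,0.01],[0.7,-1,2,90,0,0,0.01],[0.7,-1,2,110,0,0,0.01],[0.7,-1,2,110,0,0,0.01]]]'
python3 - <<'E'
from h import *
S,D=ctrl.camera_params("scene"),ctrl.camera_params("side")
print("syrup",two(S,(182.5,257),D,(396,127)),"jar",two(S,(283,162),D,(364.5,229)))
go(.513,-.1915,.041,-1.571)
E
```

```text
time: 11.75
position: [0.5114, -0.1906, 0.1567]
tool_rot: [-3.139, -0.0, 0.008]
ft_force: [-0.8, -0.3, 0.8]
grip_width: 0.703
syrup (array([ 0.4202, -0.4845,  0.154 ]), np.float64(0.0021428787559671383)) jar (array([0.3779, 0.0199, 0.0983]), np.float64(0.0006990348661673312))
go mm [  2.2   1.2 115.7] rot [-0.0021  0.0051  0.0003]
```

```bash

python3 -m creep '[[[0.7,2,1,40,0,0,0],[0.7,2,1,75,0,0,0],[0.7,2,1,100,0,0,0],[0.7,2,1,116,0,0,0],[0.7,2,1,116,0,0,0]]]'
python3 -m creep '[[[0,0,0,0,0,0,0],[0,0,0,0,0,0,0],[0,0,0,0,0,0,0],[0,0,0,0,0,0,0],[0,0,0,0,0,0,0]]]' 30
python3 -m creep '[[[0,0,0,0,0,0,0],[0,0,0,0,0,0,0]]]'
```

```text
time: 12.25
position: [0.5148, -0.192, 0.0426]
tool_rot: [-3.141, 0.0, 0.003]
ft_force: [0.4, 0.3, 0.0]
grip_width: 0.699
time: 12.75
position: [0.5161, -0.1924, 0.0443]
tool_rot: [3.141, -0.001, 0.002]
ft_force: [-0.6, 0.0, 2.9]
grip_width: 0.363
time: 12.95
position: [0.5161, -0.1924, 0.0443]
tool_rot: [3.141, -0.0, 0.001]
ft_force: [0.2, -0.2, 5.4]
grip_width: 0.364
```

Post gripped (31.7 mm). Lift and carry.

```bash

python3 -m creep '[[[0,0,0,-10,0,0,0],[0,0,0,-30,0,0,0],[0,0,0,-60,0,0,0],[0,0,0,-95,0,0,0],[0,0,0,-130,0,0,0]]]' 40
python3 -m creep '[[[0,2,-20,-5,0,0,0],[0,5,-50,-5,0,0,0],[0,8,-85,-5,0,0,-0.01],[0,11,-120,-5,0,0,-0.02],[0,14,-155,-5,0,0,-0.03]]]'
python3 -m creep '[[[0,3,-35,0,0,0,-0.01],[0,6,-70,0,0,0,-0.02],[0,9,-105,0,0,0,-0.03],[0,11,-135,0,0,0,-0.03],[0,12,-155,0,0,0,-0.03]]]'
python3 - <<'E'
from h import *
print(ctrl.get_state()["joint_positions"]); go(.545,.2165,.174,-1.571+.057)
E
```

```text
time: 13.45
position: [0.5144, -0.1919, 0.1738]
tool_rot: [-3.141, -0.0, 0.004]
ft_force: [1.4, -0.4, -4.9]
grip_width: 0.367
time: 13.95
position: [0.5286, -0.036, 0.1778]
tool_rot: [3.141, 0.047, -0.003]
ft_force: [0.3, -0.2, -4.5]
grip_width: 0.367
time: 14.45
position: [0.5357, 0.121, 0.1779]
tool_rot: [-3.139, -0.099, 0.003]
ft_force: [-1.1, -0.4, -4.8]
grip_width: 0.365
[ 0.4754  0.1874 -0.8295  1.69    0.1407  1.328  -1.8872]
go mm [ 15.3 -94.7   4. ] rot [-0.0009  0.0017  0.0064]
```

```bash

python3 -m creep '[[[0,4,-30,0,0,0,0],[0,8,-60,0,0,0,0],[0,12,-85,0,0,0,0],[0,15,-95,0,0,0,0],[0,15,-95,0,0,0,0]]]'
python3 -m creep '[[[0,0,0,0,0,0,0],[0,0,0,0,0,0,0],[0,0,0,0,0,0,0],[0,0,0,0,0,0,0]]]'
python3 - <<'E'
from h import *
p,M,s=pose();print(p,"yaw",np.arctan2(M[1,1],M[0,1])+1.5708,M[:,2])
P=ctrl.camera_params("wrist");w=ctrl.get_image("wrist");a=ctrl.get_image("side");b=ctrl.get_image("scene")
S,D=ctrl.camera_params("scene"),ctrl.camera_params("side")
oa=blobs(a,(5,170,110),(14,255,255),10,(260,200,400,330));ob=blobs(b,(5,170,110),(14,255,255),10,(290,90,400,200));ow=blobs(w,(4,150,90),(14,255,255),30)
print(oa,ob,ow)
for c,_ in ow: print("wrist lug", onz(P,*c,.131+.03))
o=np.zeros((600,800,3),np.uint8)
o[:300,:400]=cv2.resize(a[210:310,240:373],(400,300),interpolation=cv2.INTER_CUBIC);o[:300,400:]=cv2.resize(b[90:190,285:418],(400,300),interpolation=cv2.INTER_CUBIC)
o[300:,:480]=cv2.resize(w,(480,300))
cv2.imwrite("pics/c4.png",o[:,:,::-1]);cv2.imwrite("pics/w4.png",w[:,:,::-1])
E
```

```text
time: 14.95
position: [0.5455, 0.215, 0.1779]
tool_rot: [-3.14, -0.099, 0.003]
ft_force: [-0.2, 0.2, -4.7]
grip_width: 0.361
time: 15.35
position: [0.5466, 0.2125, 0.1786]
tool_rot: [3.14, 0.091, 0.0]
ft_force: [0.5, 0.5, -3.0]
grip_width: 0.358
[0.5466 0.2125 0.1786] yaw 0.05816426336766112 [ 0.0001 -0.0007 -1.    ]
[(array([328.2, 254.3]), 48)] [(array([327.4, 128.6]), 30)] [(array([281.3,  67.1]), 128)]
wrist lug [0.6485 0.2418 0.161 ]
```

View pics/c4.png

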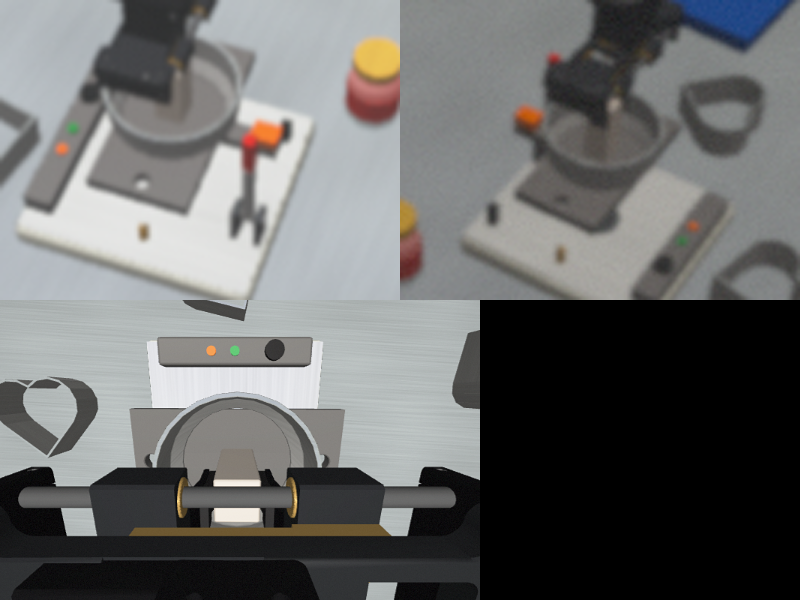

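The lug is at side (328,254) and scene (327,129). The holes show in the wrist view near (201,213) and (430,213), and one each in side (287,271) and scene (338,156). The lever stands upright. Localize the bowl's holes.

```bash

python3 - <<'E'
from h import *
P=ctrl.camera_params("wrist");S,D=ctrl.camera_params("scene"),ctrl.camera_params("side")
w=cv2.imread("pics/w4.png");g=cv2.cvtColor(w,cv2.COLOR_BGR2GRAY)
pts=[]
for x0,x1 in ((188,214),(418,444)):
    t=g[198:226,x0:x1]; m=(t>150).astype(np.uint8); n,l,st,c=cv2.connectedComponentsWithStats(m)
    for i in range(1,n):
        if st[i,4]>6: q=c[i]+[x0,198]; print(q,st[i],onz(P,*q,.144)); 
L,e=two(S,(327.4,128.6),D,(328.2,254.3)); print("lug",L,e)
print("hole+y side",onz(D,287.3,270.7,.144),"hole-y scene",onz(S,338.5,156,.144))
yaw=.058;Rz=R.from_euler('z',yaw).as_matrix()
for nm,v in (("lug",(-.103,0,0)),("h+",(0,.09,0)),("h-",(0,-.09,0))): print(nm,"if over seat",np.array([.5454,.2165,0])+Rz@v)
s0=cv2.resize(g[195:230,180:220],None,fx=10,fy=10,interpolation=cv2.INTER_NEAREST);s1=cv2.resize(g[195:230,410:450],None,fx=10,fy=10,interpolation=cv2.INTER_NEAREST)
cv2.imwrite("pics/c5.png",np.hstack([s0,s1]))
E
```

```text
[206.0691 209.9468] [ 12   0  14  25 188] [0.5403 0.302  0.144 ]
[424.9471 210.0952] [  1   0  13  25 189] [0.5506 0.1254 0.144 ]
lug [0.4399 0.208  0.1593] 0.00025450534502070697
hole+y side [0.5373 0.3037 0.144 ] hole-y scene [0.5455 0.1292 0.144 ]
lug if over seat [0.4426 0.2105 0.    ]
h+ if over seat [0.5402 0.3063 0.    ]
h- if over seat [0.5506 0.1267 0.    ]
```

View pics/c5.png

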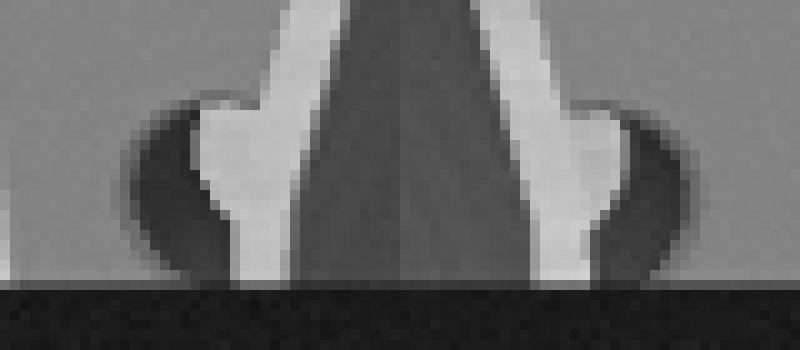

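Hole centres are at (202.7,213.8) and (428.8,213.8), so the bowl axis is 2.9 mm along tool -x from the TCP, with its yaw equal to the tool's. The hole plane comes out at z=.148, consistent. TCP target for the seat: (.548,.2167).

```bash

python3 - <<'E'
from h import *
go(.5483,.2167,.112,-1.571+.058)
E
```

```text
go mm [ 2.1 -3.3 66.6] rot [ 0.0003 -0.0002  0.0014]
```

```bash

python3 -m creep '[[[0,2,-3,0,0,0,0],[0,2,-3,15,0,0,0],[0,2,-3,35,0,0,0],[0,2,-3,52,0,0,0],[0,2,-3,60,0,0,0]]]'
python3 -m creep '[[[0,0,0,0,0,0,0],[0,0,0,0,0,0,0],[0,0,0,0,0,0,0]]]'
python3 - <<'E'
from h import *
p,M,s=pose();print(p)
a=ctrl.get_image("side");b=ctrl.get_image("scene");w=ctrl.get_image("wrist")
o=np.zeros((600,800,3),np.uint8)
o[:300,:400]=cv2.resize(a[240:300,270:350],(400,300),interpolation=cv2.INTER_CUBIC);o[:300,400:]=cv2.resize(b[130:190,310:390],(400,300),interpolation=cv2.INTER_CUBIC)
o[300:,:400]=cv2.resize(w[180:240,180:260],(400,300),interpolation=cv2.INTER_CUBIC);o[300:,400:]=cv2.resize(w[180:240,375:455],(400,300),interpolation=cv2.INTER_CUBIC)
cv2.imwrite("pics/c6.png",o[:,:,::-1])
go(.5483,.2167,.085,-1.571+.058)
E
```

```text
time: 16.0
position: [0.5466, 0.2162, 0.1156]
tool_rot: [3.139, 0.094, -0.006]
ft_force: [-1.6, -1.2, -4.2]
grip_width: 0.366
time: 16.3
position: [0.5488, 0.2173, 0.1195]
tool_rot: [-3.14, -0.094, -0.002]
ft_force: [0.8, 0.9, -3.9]
grip_width: 0.364
[0.5488 0.2173 0.1195]
go mm [-0.4  0.4 34.3] rot [-0.0001 -0.0014  0.002 ]
```

View pics/c6.png

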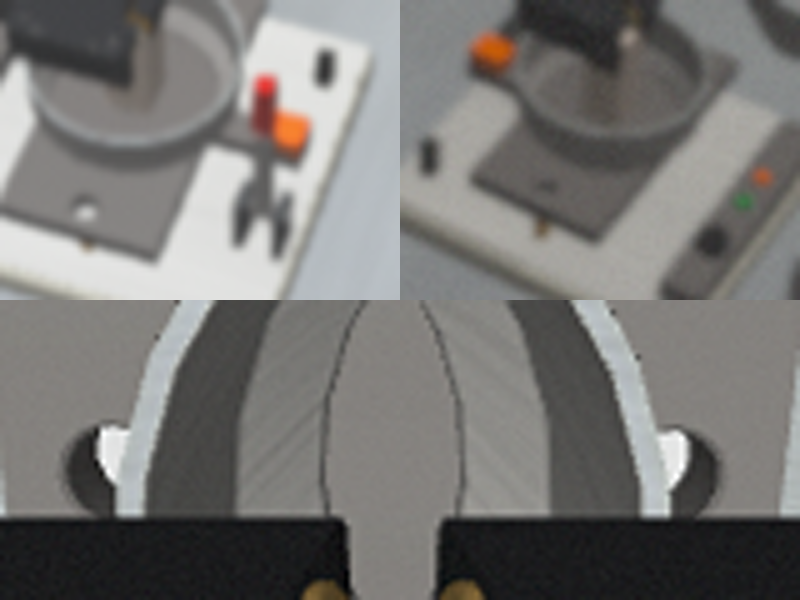

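The holes sit directly above the pegs in both outside views: side hole (86,207) over peg (88,245), scene hole (545,185) over peg (543,228). The lever is upright. Lower slowly while watching the force.

```bash

python3 -m creep '[[[0,0,0,3,0,0,0],[0,0,0,6,0,0,0],[0,0,0,9,0,0,0],[0,0,0,12,0,0,0],[0,0,0,15,0,0,0]]]'
python3 -m creep '[[[0,0,0,2,0,0,0],[0,0,0,4,0,0,0],[0,0,0,6,0,0,0],[0,0,0,7,0,0,0],[0,0,0,7,0,0,0]]]'
```

```text
time: 16.95
position: [0.5481, 0.2168, 0.1031]
tool_rot: [3.14, 0.094, -0.0]
ft_force: [0.9, -0.3, -4.5]
grip_width: 0.364
time: 17.45
position: [0.5481, 0.2168, 0.0964]
tool_rot: [3.14, 0.094, -0.0]
ft_force: [0.3, 0.5, -4.4]
grip_width: 0.363
```

```bash

python3 -m creep '[[[0,0,0,2,0,0,0],[0,0,0,4,0,0,0],[0,0,0,6,0,0,0],[0,0,0,7,0,0,0],[0,0,0,8,0,0,0]]]'
python3 -m creep '[[[0,0,0,1,0,0,0],[0,0,0,2,0,0,0],[0,0,0,3,0,0,0],[0,0,0,3,0,0,0]]]'
```

```text
time: 17.95
position: [0.5481, 0.2168, 0.0884]
tool_rot: [3.14, 0.094, -0.0]
ft_force: [0.2, 0.6, -3.4]
grip_width: 0.358
time: 18.35
position: [0.5481, 0.2168, 0.0853]
tool_rot: [3.14, 0.094, -0.0]
ft_force: [-0.1, 0.2, -4.3]
grip_width: 0.362
```

```bash

python3 -m creep '[[[0,0,0,0.7,0,0,0],[0,0,0,1.4,0,0,0],[0,0,0,1.4,0,0,0]]]'
python3 -m creep '[[[0,0,0,0.7,0,0,0],[0,0,0,1.2,0,0,0],[0,0,0,1.2,0,0,0]]]'
```

```text
time: 18.65
position: [0.5483, 0.2169, 0.0843]
tool_rot: [3.14, 0.094, 0.0]
ft_force: [-0.4, -1.1, -2.3]
grip_width: 0.365
time: 18.95
position: [0.5482, 0.2168, 0.0843]
tool_rot: [3.139, 0.094, 0.001]
ft_force: [-3.6, -2.1, 6.0]
grip_width: 0.367
```

Seated: z stopped at .0843, exactly the table grasp height plus 40 mm, at light force. Release and rise.

```bash

python3 -m creep '[[[0.6,0,0,-0.7,0,0,0],[0.6,0,0,-0.7,0,0,0],[0.6,0,0,-0.7,0,0,0],[0.6,0,0,-0.7,0,0,0],[0.6,0,0,-0.7,0,0,0]]]'
python3 -m creep '[[[0.6,0,0,-20,0,0,0],[0.6,0,0,-60,0,0,0],[0.6,0,0,-105,0,0,0],[0.6,0,0,-150,0,0,0],[0.6,0,0,-170,0,0,0]]]'
python3 - <<'E'
from h import *
S,D=ctrl.camera_params("scene"),ctrl.camera_params("side")
a=ctrl.get_image("side");b=ctrl.get_image("scene");w=ctrl.get_image("wrist");P=ctrl.camera_params("wrist");cv2.imwrite("pics/w5.png",w[:,:,::-1])
oa=blobs(a,(5,170,110),(14,255,255),10,(310,200,400,330));ob=blobs(b,(5,170,110),(14,255,255),10,(290,90,345,200));print(oa,ob)
if oa and ob: print("lug",two(S,ob[0][0],D,oa[0][0]), "expected",np.array([.5454,.2165])+R.from_euler('z',.058).as_matrix()[:2,:2]@[-.103,0])
print("brass w",[(c,n,onz(P,*c,.061)) for c,n in blobs(w,(10,90,50),(28,255,255),25,(0,0,639,215))])
print("red a",blobs(a,(0,150,90),(4,255,255),4,(300,220,350,300)),"b",blobs(b,(0,150,90),(4,255,255),4,(300,80,350,180)))
print(ctrl.get_state()["joint_positions"]);go(.45,.22,.26,-1.571+.057)
E
```

```text
time: 19.45
position: [0.5482, 0.2169, 0.0835]
tool_rot: [3.14, 0.094, -0.0]
ft_force: [-0.1, 0.2, -0.2]
grip_width: 0.589
time: 19.95
position: [0.5496, 0.2181, 0.2583]
tool_rot: [-3.138, -0.094, -0.009]
ft_force: [0.4, -1.3, -0.2]
grip_width: 0.601
[(array([327.3, 271.8]), 30)] [(array([327.6, 146.6]), 25)]
lug (array([0.4407, 0.2116, 0.0644]), np.float64(0.002426997020569546)) expected [0.4426 0.2105]
brass w [(array([293.6,  83. ]), 91, array([0.6619, 0.2517, 0.061 ])), (array([251.7, 178.3]), 61, array([0.5402, 0.302 , 0.061 ])), (array([383.8, 178.3]), 79, array([0.5507, 0.1277, 0.061 ]))]
red a [(array([322.7, 257.4]), 9)] b []
[ 0.3006  0.2641 -0.8755  1.4754  0.2033  1.4934 -2.0837]
go mm [-98.5  -8.5  -5.2] rot [-0.0005 -0.0029  0.0031]
```

The bowl is home: lug triangulates at (.441,.212), z .064, within 2 mm of expected, and the brass pegs show through the holes 175 mm apart. The lever is still upright. Turn the jaws and regrip the handle to bring it down.

```bash

python3 -m creep '[[[0.6,-25,-10,-10,0,0,-0.14],[0.6,-50,-20,-15,0,0,-0.28],[0.6,-75,-35,-15,0,0,-0.42],[0.6,-95,-45,-15,0,0,-0.56],[0.6,-108,-53,-15,0,0,-0.7]]]'
python3 -m creep '[[[0.6,0,0,0,0,0,-0.14],[0.6,0,0,0,0,0,-0.28],[0.6,0,0,0,0,0,-0.42],[0.6,0,0,0,0,0,-0.56],[0.6,0,0,0,0,0,-0.7]]]'
python3 -m creep '[[[0.6,0,0,0,0,0,-0.12],[0.6,0,0,0,0,0,-0.17],[0.6,0,0,0,0,0,-0.17],[0.6,0,0,0,0,0,-0.17]]]'
python3 - <<'E'
from h import *
print(ctrl.get_state()["joint_positions"]);go(.4385,.265,.141,.057)
P=ctrl.camera_params("wrist");w=ctrl.get_image("wrist");print([(c,n,onz(P,*c,.2)) for c,n in blobs(w,(0,150,70),(4,255,255),40)])
E
```

```text
time: 20.6
position: [0.4348, 0.2637, 0.2669]
tool_rot: [2.913, 1.175, -0.004]
ft_force: [0.3, -1.0, -0.9]
grip_width: 0.6
time: 21.1
position: [0.4364, 0.2626, 0.2668]
tool_rot: [-2.335, -2.101, 0.004]
ft_force: [-0.5, -0.2, 0.3]
grip_width: 0.6
time: 21.5
position: [0.4367, 0.2629, 0.2675]
tool_rot: [-2.156, -2.284, 0.003]
ft_force: [0.9, 0.2, 0.4]
grip_width: 0.603
[ 0.43    0.0482 -1.0436  1.6307  0.0414  1.4884 -0.559 ]
go mm [  2.1   2.1 126.5] rot [-0.0017  0.0005  0.0006]
[(array([316.1, 202.1]), 360, array([0.4375, 0.2599, 0.2   ])), (array([271.4, 298.1]), 244, array([0.3987, 0.1583, 0.2   ]))]
```

```bash

python3 -m creep '[[[0.6,0,1,40,0,0,0],[0.6,0,1,80,0,0,0],[0.6,0,1,110,0,0,0],[0.6,0,1,126,0,0,0],[0.6,0,1,126,0,0,0]]]'
python3 -m creep '[[[0,0,0,0,0,0,0],[0,0,0,0,0,0,0],[0,0,0,0,0,0,0],[0,0,0,0,0,0,0],[0,0,0,0,0,0,0]]]' 10
python3 -m creep '[[[0,0,0,0,0,0,0],[0,0,0,0,0,0,0],[0,0,0,0,0,0,0],[0,0,0,0,0,0,0]]]'
```

```text
time: 22.05
position: [0.4367, 0.2626, 0.1407]
tool_rot: [-2.154, -2.284, 0.006]
ft_force: [0.2, 0.1, 0.3]
grip_width: 0.601
time: 22.55
position: [0.4385, 0.2635, 0.1431]
tool_rot: [2.155, 2.285, 0.001]
ft_force: [-0.4, 0.6, -0.1]
grip_width: 0.231
time: 22.95
position: [0.437, 0.2633, 0.1428]
tool_rot: [-2.154, -2.286, 0.004]
ft_force: [-4.6, -1.8, 7.0]
grip_width: 0.16
```

Gripped at 14 mm again. Bring it down along the arc.

```bash

python3 -m creep '[[[0,-22,0,2,0,0,0],[0,-39,0,6,0,0,0],[0,-54,0,12,0,0,0],[0,-69,0,21,0,0,0],[0,-82,0,32,0,0,0]]]'
python3 -m creep '[[[0,-11,0,13,0,0,0],[0,-21,0,28,0,0,0],[0,-28,0,44,0,0,0],[0,-33,0,60,0,0,0],[0,-34,0,71,0,0,0]]]'
python3 -m creep '[[[0,0,0,4,0,0,0],[0,-1,0,8,0,0,0],[0,-1,0,11,0,0,0],[0,-1,0,11,0,0,0]]]'
python3 - <<'E'
from h import *
S,D=ctrl.camera_params("scene"),ctrl.camera_params("side");print(pose()[0])
b=ctrl.get_image("scene");rb=blobs(b,(0,150,90),(4,255,255),4,(295,80,350,180));print(rb)
for t in (0,.1,.2): print(t,proj(S,np.array([.4377,.2604,.079])+.115*np.array([.057*np.cos(t),-.998*np.cos(t),np.sin(t)])))
E
```

```text
time: 23.45
position: [0.4417, 0.1815, 0.1103]
tool_rot: [-2.154, -2.285, 0.002]
ft_force: [-5.1, 1.2, 1.3]
grip_width: 0.16
time: 23.95
position: [0.4437, 0.1465, 0.0383]
tool_rot: [-2.155, -2.285, 0.004]
ft_force: [-3.9, -1.2, 2.4]
grip_width: 0.16
time: 24.35
position: [0.4438, 0.1461, 0.028]
tool_rot: [-2.154, -2.285, 0.004]
ft_force: [-4.5, -1.5, -1.5]
grip_width: 0.161
[0.4438 0.1461 0.028 ]
[(array([316.8, 154.2]), 22)]
0 [318.0608 153.9565]
0.1 [318.1846 151.713 ]
0.2 [318.4758 149.2861]
```

```bash

python3 -m creep '[[[0,0,0,1,0,0,0],[0,0,0,2,0,0,0],[0,0,0,3,0,0,0]]]'
python3 -m creep '[[[0,0,0,1,0,0,0],[0,0,0,2,0,0,0],[0,0,0,2,0,0,0]]]'
```

```text
time: 24.7
position: [0.4439, 0.1461, 0.0264]
tool_rot: [-2.154, -2.286, 0.006]
ft_force: [-10.6, -3.9, 13.4]
grip_width: 0.157
time: 25.0
position: [0.4439, 0.1465, 0.0246]
tool_rot: [-2.154, -2.286, 0.005]
ft_force: [-9.5, -2.3, 12.1]
grip_width: 0.158
```

The stop is felt at about 13 N, where the pads start to slide. Release and rise, then check from the wrist and outside cameras.

```bash

python3 -m creep '[[[0.5,0,0,0,0,0,0],[0.5,0,0,0,0,0,0],[0.5,0,0,0,0,0,0],[0.5,0,0,0,0,0,0]]]'
python3 -m creep '[[[0.5,0,0,-20,0,0,0],[0.5,0,0,-60,0,0,0],[0.5,0,0,-105,0,0,0],[0.5,0,0,-150,0,0,0],[0.5,-20,0,-180,0,0,0]]]'
python3 -m creep '[[[0.5,-40,0,-10,0,0,0],[0.5,-50,0,-10,0,0,0],[0.5,-50,0,-10,0,0,0],[0.5,-50,0,-10,0,0,0]]]'
python3 - <<'E'
from h import *
S,D=ctrl.camera_params("scene"),ctrl.camera_params("side");P=ctrl.camera_params("wrist")
w=ctrl.get_image("wrist");a=ctrl.get_image("side");b=ctrl.get_image("scene");p,M,s=pose();print(p,s["ft_force"])
ra=blobs(a,(0,150,90),(4,255,255),4,(310,220,350,300));rb=blobs(b,(0,150,90),(4,255,255),4,(300,80,350,180));print(ra,rb)
if ra and rb: print("red",two(S,rb[0][0],D,ra[0][0]))
oa=blobs(a,(5,170,110),(14,255,255),8,(310,200,400,330));ob=blobs(b,(5,170,110),(14,255,255),8,(290,90,345,200));print(oa,ob)
for t in (0,.06,.1,.2):
    X=np.array([.4377,.2604,.079])+.115*np.array([.057*np.cos(t),-.998*np.cos(t),np.sin(t)]);print(t,proj(S,X),proj(D,X))
print("brass",[(c,n,onz(P,*c,.061)) for c,n in blobs(w,(10,90,50),(28,255,255),25,(0,0,639,215))])
o=np.zeros((600,800,3),np.uint8)
o[:300,:400]=cv2.resize(a[230:305,265:365],(400,300),interpolation=cv2.INTER_CUBIC);o[:300,400:]=cv2.resize(b[115:190,300:400],(400,300),interpolation=cv2.INTER_CUBIC)
o[300:,:480]=cv2.resize(w,(480,300)); cv2.imwrite("pics/c7.png",o[:,:,::-1])
E
```

```text
time: 25.4
position: [0.4461, 0.1469, 0.0241]
tool_rot: [2.154, 2.285, 0.003]
ft_force: [-0.6, 0.3, 0.1]
grip_width: 0.436
time: 25.9
position: [0.4475, 0.1298, 0.2073]
tool_rot: [2.147, 2.289, 0.007]
ft_force: [0.0, -0.8, 0.3]
grip_width: 0.502
time: 26.3
position: [0.4489, 0.0778, 0.2131]
tool_rot: [-2.153, -2.286, -0.0]
ft_force: [0.1, 0.5, -0.0]
grip_width: 0.501
[0.4488 0.0783 0.2131] [ 0.0856  0.2492 -0.1042]
[(array([333.4, 252.7]), 27)] [(array([317.9, 153.7]), 23)]
red (array([0.4448, 0.1438, 0.0822]), np.float64(1.2007095175053611e-05))
[(array([329.2, 272.5]), 8)] [(array([329. , 147.5]), 10)]
0 [318.0608 153.9565] [333.3216 253.7256]
0.06 [318.1151 152.6337] [333.3636 252.5706]
0.1 [318.1846 151.713 ] [333.3704 251.8515]
0.2 [318.4758 149.2861] [333.3123 250.2412]
brass [(array([533. ,  28.5]), 147, array([0.667 , 0.2544, 0.061 ])), (array([305.8,  58.6]), 164, array([0.4304, 0.2111, 0.061 ])), (array([325.5,  58.2]), 251, array([0.4515, 0.2127, 0.061 ])), (array([403.4, 144.9]), 108, array([0.5471, 0.1264, 0.061 ])), (array([246.7, 212.1]), 135, array([0.3676, 0.0349, 0.061 ]))]
```

View pics/c7.png

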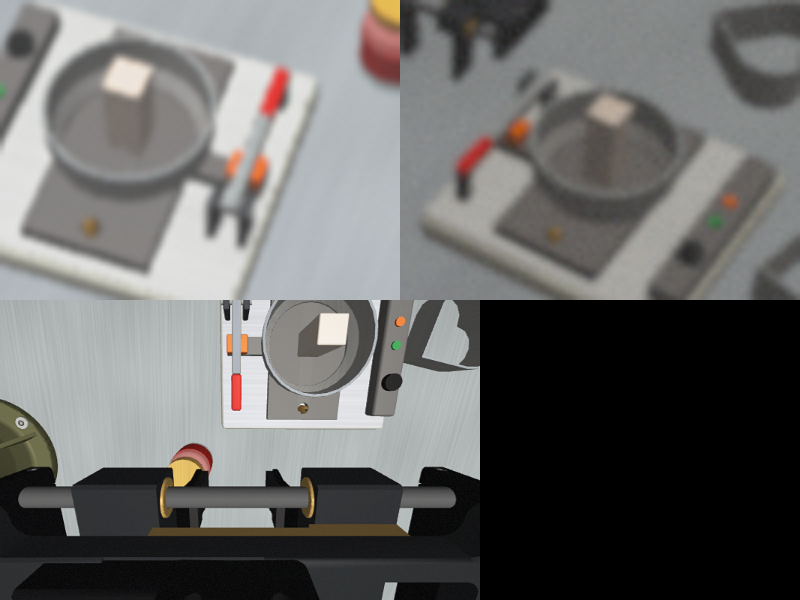

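The last picture shows the lever lying over the orange lug, pegs up through the foot holes, and bowl level. The height puts the lever at about 0.03 rad, with a limit of 0.06, so I'll press once with closed fingers to be sure of the stop.

```bash

python3 -m creep '[[[0,30,-2,20,0,0,0],[0,67,-4,60,0,0,0],[0,67,-4,100,0,0,0],[0,67,-4,130,0,0,0],[0,67,-4,140,0,0,0]]]' 10
python3 -m creep '[[[0,0,0,0,0,0,0],[0,0,0,0,0,0,0],[0,0,0,0,0,0,0],[0,0,0,4,0,0,0],[0,0,0,8,0,0,0]]]'
python3 -m creep '[[[0,0,0,2,0,0,0],[0,0,0,4,0,0,0],[0,0,0,6,0,0,0]]]'
```

```text
time: 26.95
position: [0.4382, 0.1441, 0.0706]
tool_rot: [-2.148, -2.286, 0.006]
ft_force: [-0.1, -0.7, 0.3]
grip_width: 0.13
time: 27.45
position: [0.4421, 0.1432, 0.0662]
tool_rot: [2.154, 2.284, 0.001]
ft_force: [-0.2, -0.4, -0.2]
grip_width: -0.001
time: 27.75
position: [0.4412, 0.1433, 0.0594]
tool_rot: [-2.155, -2.286, 0.0]
ft_force: [1.4, 0.6, 0.4]
grip_width: 0.006
```

```bash

python3 -m creep '[[[0,0,0,1,0,0,0],[0,0,0,2,0,0,0],[0,0,0,3,0,0,0]]]'
python3 -m creep '[[[0,0,0,1,0,0,0],[0,0,0,2,0,0,0],[0,0,0,2,0,0,0]]]'
```

```text
time: 28.05
position: [0.4413, 0.1434, 0.0566]
tool_rot: [2.155, 2.286, 0.0]
ft_force: [-0.6, -0.3, 0.9]
grip_width: 0.005
time: 28.35
position: [0.4411, 0.1433, 0.0545]
tool_rot: [-2.155, -2.286, 0.0]
ft_force: [-0.4, -0.7, 0.0]
grip_width: 0.006
```

```bash

python3 -m creep '[[[0,0,0,1,0,0,0],[0,0,0,2,0,0,0],[0,0,0,2,0,0,0]]]'
python3 -m creep '[[[0,0,0,1,0,0,0],[0,0,0,2,0,0,0],[0,0,0,2,0,0,0]]]'
```

```text
time: 28.65
position: [0.4411, 0.1433, 0.0525]
tool_rot: [-2.155, -2.286, 0.0]
ft_force: [0.2, 0.9, -0.6]
grip_width: 0.008
time: 28.95
position: [0.4411, 0.1433, 0.0505]
tool_rot: [-2.155, -2.286, 0.0]
ft_force: [0.3, 0.5, 0.1]
grip_width: 0.005
```

```bash

python3 -m creep '[[[0,0,0,1,0,0,0],[0,0,0,2,0,0,0],[0,0,0,2,0,0,0]]]'
python3 -m creep '[[[0,0,0,1,0,0,0],[0,0,0,2,0,0,0],[0,0,0,2,0,0,0]]]'
python3 -m creep '[[[0,0,0,1,0,0,0],[0,0,0,2,0,0,0],[0,0,0,2,0,0,0]]]'
```

```text
time: 29.25
position: [0.4414, 0.1433, 0.0493]
tool_rot: [2.155, 2.286, -0.001]
ft_force: [-2.0, 0.4, 7.0]
grip_width: 0.003
time: 29.55
position: [0.4415, 0.1433, 0.0489]
tool_rot: [2.154, 2.285, -0.003]
ft_force: [-7.8, -2.5, 21.7]
grip_width: 0.009
time: 29.85
position: [0.4416, 0.1433, 0.0485]
tool_rot: [2.154, 2.285, -0.005]
ft_force: [-13.4, -5.2, 38.4]
grip_width: 0.004
```

Hard stop: 38 N with under 1 mm of movement, so the lever is fully down. Back off.

```bash

python3 -m creep '[[[0,0,0,-10,0,0,0],[0,0,0,-50,0,0,0],[0,0,0,-95,0,0,0],[0,-30,0,-140,0,0,0],[0,-70,0,-160,0,0,0]]]'
python3 -m creep '[[[0,-30,0,0,0,0,0],[0,-30,0,0,0,0,0],[0,-30,0,0,0,0,0]]]'
python3 - <<'E'
from h import *
S,D=ctrl.camera_params("scene"),ctrl.camera_params("side")
a=ctrl.get_image("side");b=ctrl.get_image("scene");p,M,s=pose();print(p,s["ft_force"],s["time"])
ra=blobs(a,(0,150,90),(4,255,255),4,(310,220,350,300));rb=blobs(b,(0,150,90),(4,255,255),4,(300,80,350,180));print(ra,rb,two(S,rb[0][0],D,ra[0][0]))
print(blobs(a,(5,170,110),(14,255,255),8,(310,200,400,330)),blobs(b,(5,170,110),(14,255,255),8,(290,90,345,200)))
m=[]
for z,im in (("side",a),("scene",b)):
    g=cv2.cvtColor(im,cv2.COLOR_RGB2GRAY).astype(int);g0=cv2.cvtColor(cv2.imread(f"pics/{z}0.png"),cv2.COLOR_BGR2GRAY).astype(int)
    n,l,st,c=cv2.connectedComponentsWithStats((abs(g-g0)>30).astype(np.uint8)); print(z,[(c[i].round(),st[i,4]) for i in range(1,n) if st[i,4]>25])
ctrl.close_job()
E
```

```text
time: 30.35
position: [0.4468, 0.0757, 0.2084]
tool_rot: [2.145, 2.29, 0.006]
ft_force: [1.1, -1.3, -0.4]
grip_width: 0.002
time: 30.65
position: [0.447, 0.0433, 0.2044]
tool_rot: [-2.157, -2.284, -0.0]
ft_force: [-0.4, 0.3, 0.0]
grip_width: 0.006
[0.4468 0.0448 0.2043] [-0.7244  0.5833 -0.2155] 30.75
[(array([333.4, 252.7]), 27)] [(array([317.9, 153.7]), 23)] (array([0.4448, 0.1438, 0.0822]), np.float64(1.2007095175053611e-05))
[(array([329.2, 272.5]), 8)] [(array([329. , 147.5]), 10)]
side [(array([466.,  15.]), np.int32(98)), (array([421., 114.]), np.int32(11614)), (array([497.,  29.]), np.int32(144)), (array([573.,  90.]), np.int32(122)), (array([576.,  97.]), np.int32(95)), (array([422., 100.]), np.int32(55)), (array([579., 104.]), np.int32(183)), (array([546., 168.]), np.int32(3506)), (array([501., 164.]), np.int32(1602)), (array([459., 233.]), np.int32(107)), (array([476., 235.]), np.int32(53)), (array([296., 267.]), np.int32(1951)), (array([500., 250.]), np.int32(36)), (array([505., 255.]), np.int32(98)), (array([483., 253.]), np.int32(72)), (array([297., 269.]), np.int32(69)), (array([329., 274.]), np.int32(44))]
scene [(array([104.,   2.]), np.int32(85)), (array([145.,  20.]), np.int32(493)), (array([298.,  77.]), np.int32(3993)), (array([88., 14.]), np.int32(181)), (array([180.,  16.]), np.int32(129)), (array([108.,  38.]), np.int32(431)), (array([44., 72.]), np.int32(142)), (array([179.,  84.]), np.int32(98)), (array([219.,  93.]), np.int32(160)), (array([76., 91.]), np.int32(72)), (array([ 28., 109.]), np.int32(1229)), (array([179., 104.]), np.int32(92)), (array([ 62., 198.]), np.int32(5060)), (array([347., 159.]), np.int32(1374)), (array([274., 233.]), np.int32(1825)), (array([273., 217.]), np.int32(32))]
the job is handed in; nothing more can be done
```

I flicked the lever up, seated the bowl over both pegs with its lug on the lever's side, and pushed the lever down over the lug. I then let go, backed off and handed the job in at about 31 s of the 72 s allowed. The hand-in gives no verdict.

**Checks that held:**
- **Bowl:** Lowering stopped 40 mm above the height at which I gripped it on the table, which is the deck height. Contact was about 10 N. After release the lug was within about 2 mm of its expected place, and the pegs showed through the holes.
- **Lever:** A final press with closed fingers met a hard stop, reaching 38 N with less than 1 mm of movement. The camera image of the lever was the same before and after that press.
- **Bystanders:** Comparing the first and last camera images showed changes only at the robot, the mixer and the bowl's old spot. I made no separate measurement of the bystanders.

**Checks that failed or disagreed:**
- **Missed first grasp:** My first grip on the lever closed in the air above the handle. The fingers really end 31–37 mm short of the reported tool point (cameras said about 31, the last contact about 36). I corrected for this and the second grip held.
- **Lever angle from the cameras:** They put it at about 0.03 rad rather than 0. I took that as image bias because the press met a hard stop.
- **Seat position:** The scene and side views differed by up to about 6 mm, so I used the closer wrist view. The bowl went down over the pegs with no noticeable sideways force.

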